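Rack the good timber blanks by thickness and scrap the taped rejects

ROBOT

A 6-joint arm with a two-finger parallel gripper is mounted at the origin on the work surface; the furniture and walls round the work are solid. World frame = base frame: x ahead of the robot, y to its left, z up, the work surface at z = 0. Lengths are in m, angles in rad, forces in N, time in s.
With the tool pointing down it reaches from about 0.3 to 0.875 m from the base axis. Payload 6.4 kg.
Tool frame: the origin (TCP) lies on the centre line of the jaws, within the pads' length; the fingertips stand 25 mm ahead of it and the grasp point (between the pads) lies 6 mm ahead of it (ctrl.tip_reach is the distance from the TCP to the fingertips, in m); z points along the fingers, y is the line along which they close (so a half turn about z gives the same grasp; the last joint's range is limited). The gripper opens to 85 mm and grips with 20 to 120 N. Pads are 22 mm wide; open, the fingers measure 114 mm over their backs; the gripper's body (76 mm by 85 mm) begins 54 mm behind the grasp point. The pads swing forward as they close: fully open they stand 13 mm farther back than shut.
Start: joints at [-1.387, 0.181, 1.607, -0, 1.354, -0.206], TCP at [0.219, -0.532, 0.229] pointing down, gripper open.
Joint ranges: [-2.99, 2.99], [-0.89, 2.07], [0.3, 2.58], [-1.14, 4.28], [0, 2.63], [-3.12, 3.12]. Speed limits (rad/s): [2.57, 2.57, 3.01, 3.14, 3.14, 3.14].

INTERFACE

Orientations are given as a unit quaternion [w, x, y, z].
In Python, from bench import ctrl gives the robot as it stands.
- The arm moves only by the tool servo_tool, never from a script. Its argument "motion" is a list that holds one entry, the list of rows, each a list of 5 numbers: the shift along the tool's x, y, z in cm, then the turn about the tool's z in degrees, then the closure, from -1 (fully open) to 1 (shut). In form: [[[dx, dy, dz, twist, claw], ...]]. A call has 1 to 5 rows; each row is the pose to reach, as a shift and turn from the pose commanded when the call began, along the tool's axes at that moment; what a row does not reach only later rows make up. A row lasts 1/10 s, in which the tool goes at most 50 mm and 8.59 degrees, less where a joint would pass 70% of its speed; a pose out of reach is approached as far as the arm can. A call with a gripper value outside its range is refused whole. The fingers move at their own pace and stop on an object; the grip force is fixed at half the most. Time passes only in rows, so rows that repeat a pose let the fingers close. It gives the time, the measured TCP pose, the force, the opening and the grip force at its end, in the units of the state.
- ctrl.get_obs(): the state, without advancing time (a new reading comes with each control period).
- ctrl.camera(name): name is "side" or "top"; returns a dict with "pixels" (400x640x3 uint8, red, green, blue), "depth" (400x640 float32, m along the optical axis (not along the pixel's ray), 0 where there is no reading), "fx", "fy", "cx", "cy" (pixels), "k1" (the pictures are not rectified: a ray, as slopes to the right and down, at radius r is drawn at 1 + k1 r^2 times it, then the intrinsics apply), "R" (3x3) and "t" (3): a world point X has camera coordinates R X + t. Camera axes: x right, y down, z forward; pixel columns grow to the right and rows downward; lengths in m; the calibration is good to about 2 mm. A picture is of the moment at which its call begins.
- ctrl.hand_in(): hands the job in; it is judged then, once.
The state is a dict: "time_s": time; "q": joint angles; "dq": joint speeds; "joint_efforts": joint torques, N m; "eef_pos": TCP position; "eef_rot": TCP orientation; "wrist_force": force on the tool from outside, world axes, zero at the start; "torque": the same for the moment, N m; "opening": opening from 0.0 (shut) to 1.0 (fully open); "grasp_force": force on a finger pad.
Only numpy, scipy, OpenCV 4.12 (cv2) and the standard library are available. Lean on these libraries where they do the work, as an engineer would, in place of code of your own. Each camera call takes 0.05 s, during which the arm holds its last target. There are 200 camera calls.

TASK

Four short timber blanks stand loose on the desk after inspection. Push each of the two that carry a band of red reject tape down through the sprung flap of the grey scrap box hung on the far edge of the desk, and let go so that it drops inside and the flap shuts again; stand each of the two clean ones on edge, fully down, in the empty slot of the rack that already holds a blank of its own size.

Things in the scene. Friction and masses are not known exactly. Their poses are not given: they have to be found in the camera images.
- thick_good: Clean thick softwood blank, no tape: 38 mm thick, 100 mm long, 89 mm high, standing on its long narrow edge, about 0.2 kg. Nothing within reach of the work stands higher than 0.1 m. Origin at the centre of its underside, x across the thickness, y along the length, z up.
- thin_good: Clean thin softwood blank, no tape: 19 mm thick, 130 mm long, 70 mm high, standing on its long narrow edge, about 0.1 kg. Origin at the centre of its underside, x across the thickness, y along the length, z up.
- thick_scrap: Thick blank like thick_good (38 x 100 x 89 mm) but with a band of red tape, 22 mm wide, round its +y end. Origin at the centre of its underside, x across the thickness, y along the length, z up.
- thin_scrap: Thin blank like thin_good (19 x 130 x 70 mm) but with a band of red tape, 22 mm wide, round its +y end. Origin at the centre of its underside, x across the thickness, y along the length, z up.
- wide_rack: Fixed rack, 158 (x) by 144 mm (y), green dividers, two slots along its y axis. Origin: centre of its underside. The slot at x = +40 mm holds a fixed thick blank; the one centred at x = -40 mm, y = 0 is empty: 54 mm wide, 124 mm long between end lips, floor 10 mm, dividers 32 mm, lips 21 mm above the desk. Gap from a centred blank to the fixed blank: 42 mm.
- narrow_rack: Fixed rack, 125 (x) by 174 mm (y), blue dividers, two slots along its y axis. Origin: centre of its underside. The slot at x = +33 mm holds a fixed thin blank; the one centred at x = -33 mm, y = 0 is empty: 35 mm wide, 154 mm long between end lips, floor 10 mm, dividers 32 mm, lips 21 mm above the desk. Gap from a centred blank to the fixed blank: 47 mm.
- scrap_box: Fixed grey metal box hung on the far edge of the desk, 160 (x) by 230 mm (y), top 60 mm above the desk, floor 160 mm below it. Origin: centre of the box in plan, at desk height; x points away from the robot. Centred in its top is a yellow-rimmed slot, 76 (x) by 160 mm (y), shut by an aluminium flap (upper face 56 mm above the desk). Its two low straps lie on the desk.
- scrap_flap (a joint): Flap angle: 0 = shut (level), up to 1.45 rad as it swings down into the box about its far (+x) edge. A light spring shuts it (well under 1 N at its middle opens it). A blank pushed down 35 mm in the middle of the slot opens it by about 1 rad; let go there, it falls in and the flap shuts by itself.

How it is judged:
By the outcome, as a careful person would: the job done as asked, in the order asked, and still so for the second after the job is handed in, with the robot touching nothing.
It also fails if it takes over 99 s, if anything falls off the work surface, if the arm or the gripper's body presses on something with over 40 N, if the wrist force passes 120 N, or if a joint passes its speed limit or range.

## Working session

There is one attempt and no reset: what is moved stays moved. The work goes in short steps, Python scripts to look and compute and a tool call to move; the robot and the scene stay as the last step left them, time stands still between calls to the robot, and variables do not carry over. Pictures are saved under pics/ and viewed, at most 14 in all, crops included, and the job is handed in when it is done.

Besides the shell and the picture viewer there is one more tool, called after "Request:" by a JSON object that holds its "method" and its "body", one argument or row to a line. servo_tool: Moves the arm, as the interface text tells. Its arguments: {"type":"object","properties":{"motion":{"type":"array"}},"required":["motion"]}

```bash
mkdir -p pics; ls; python3 - <<'E'
from bench import ctrl
import cv2,numpy as np
o=ctrl.get_obs();print({k:np.round(v,3) for k,v in o.items()},ctrl.tip_reach)
for n in("side","top"):
    c=ctrl.camera(n);np.savez(f"{n}0.npz",**c)
    cv2.imwrite(f"pics/{n}0.png",c["pixels"][...,::-1])
    print(n,c["fx"],c["fy"],c["cx"],c["cy"],c["k1"],c["R"],c["t"],(c["depth"]>0).mean())
E
```

```text
pics
{'time_s': np.float64(0.0), 'q': array([-1.387,  0.182,  1.608, -0.   ,  1.354, -0.206]), 'dq': array([-0.001, -0.001, -0.001, -0.001,  0.001, -0.   ]), 'joint_efforts': array([ 1.0000e-03, -4.4487e+01, -3.5134e+01, -0.0000e+00,  9.0000e-03,
       -0.0000e+00]), 'eef_pos': array([ 0.218, -0.531,  0.228]), 'eef_rot': array([-0.001,  0.981,  0.194,  0.   ]), 'wrist_force': array([-0.173, -0.079, -0.276]), 'torque': array([-0.008, -0.023, -0.   ]), 'grasp_force': np.float64(0.0), 'opening': np.float64(0.996)} 0.025
side 470.7083351441711 470.7083351441711 304.06301065934673 202.7092424605325 -0.12470481697077014 [[-0.84299702 -0.53784324 -0.00898122]
 [-0.29001181  0.46848972 -0.83451215]
 [ 0.45304433 -0.7008866  -0.55091633]] [0.46701303 0.24133377 1.17738533] 0.9823359375
top 432.09342685174073 432.09342685174073 321.8829614077066 200.52321972165353 -0.11162084165639256 [[-0.02075553 -0.99962421  0.01790684]
 [-0.99729342  0.01943691 -0.07090873]
 [ 0.07053403 -0.01933013 -0.99732206]] [-7.29677399e-04  5.77368918e-01  1.49759135e+00] 0.9959609375
```

View pics/top0.png

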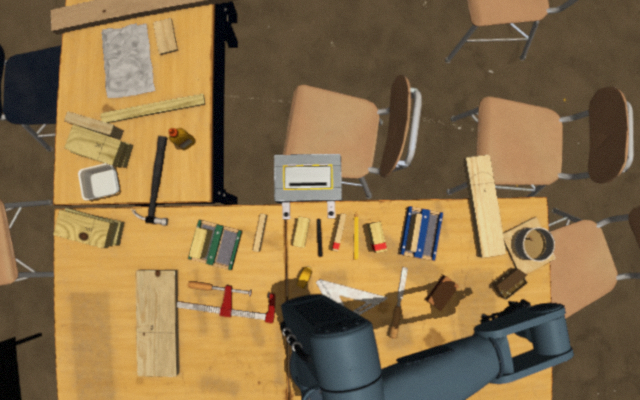

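View pics/side0.png

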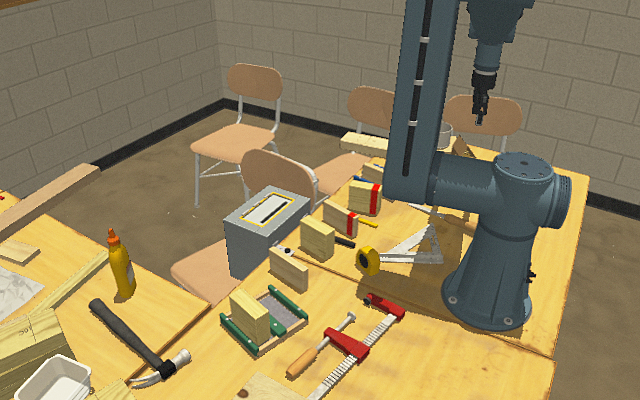

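The top view shows the scrap box at (308,178), thin clean at (260,232), thick clean at (300,232), thin taped at (338,232), thick taped at (376,236), the green rack at (214,244) and the blue rack at (422,233). The side view confirms that the blanks are standing. I'll measure them next.

```bash
cat > h.py <<'E'
import numpy as np,cv2
def load(n): return dict(np.load(n))
def rays(c,uv):
    uv=np.asarray(uv,float).reshape(-1,2)
    d=(uv-[c["cx"],c["cy"]])/[c["fx"],c["fy"]]
    s=d.copy()
    for _ in range(8): s=d/(1+c["k1"]*(s**2).sum(1,keepdims=True))
    return np.c_[s,np.ones(len(s))]
def cloud(c):
    h,w=c["depth"].shape
    v,u=np.mgrid[:h,:w]
    P=rays(c,np.c_[u.ravel(),v.ravel()])*c["depth"].reshape(-1,1)
    return ((P-c["t"])@c["R"]).reshape(h,w,3)
def plane(c,uv,z):
    d=rays(c,uv)@c["R"]; o=-c["R"].T@c["t"]
    return o+d*((z-o[2])/d[:,2])[:,None]
def project(c,X):
    p=np.atleast_2d(X)@c["R"].T+c["t"];s=p[:,:2]/p[:,2:]
    s=s*(1+c["k1"]*(s**2).sum(1,keepdims=True))
    return s*[c["fx"],c["fy"]]+[c["cx"],c["cy"]]
E
python3 - <<'E'
from h import *
c=load("top0.npz");W=cloud(c)
print("desk z std",W[262:275,330:340,2].mean(),W[262:275,330:340,2].std())
m=((W[...,2]>0.045)&(W[...,2]<0.12)).astype(np.uint8);m[:150]=0;m[275:]=0;m[:,:180]=0;m[:,450:]=0
n,l,s,_=cv2.connectedComponentsWithStats(m,connectivity=4)
for i in range(1,n):
    if s[i,4]<25: continue
    P=W[l==i];zt=np.percentile(P[:,2],80);T=P[P[:,2]>zt-.012]
    r=cv2.minAreaRect((T[:,:2]*1000).astype(np.float32))
    print(s[i],"z",zt.round(4),"n",len(T),np.round(r[0],1),np.round(r[1],1),round(r[2],1),"mean",T.mean(0).round(4))
im=c["pixels"][140:280,185:452,::-1]
cv2.imwrite("pics/crop.png",cv2.resize(im,None,fx=2.99,fy=2.99,interpolation=cv2.INTER_CUBIC))
c=load("side0.npz");cv2.imwrite("pics/scrop.png",cv2.resize(c["pixels"][140:360,200:400,::-1],None,fx=2.7,fy=2.7,interpolation=cv2.INTER_CUBIC))
E
```

```text
desk z std -0.0016420855435523305 0.003416594991755526
[ 274  154   68   47 3015] z 0.0605 n 2977 [657.5  36.9] [230.1 160.9] 89.2 mean [0.6568 0.0379 0.0574]
[253 213  13  39 241] z 0.0708 n 226 [470.3 202.5] [ 19.5 130.2] 78.2 mean [0.4696 0.2024 0.0681]
[332 213  14  39 231] z 0.0714 n 222 [465.8 -66.2] [ 19.7 129.5] 75.9 mean [ 0.4652 -0.066   0.0687]
[409 213  13  39 298] z 0.0816 n 238 [ 459.2 -327.9] [ 21.3 130. ] 78.7 mean [ 0.4586 -0.3274  0.0793]
[293 217  17  31 346] z 0.0907 n 340 [469.3  62.3] [37.9 99.8] 78.1 mean [0.4694 0.0622 0.0877]
[368 222  19  31 386] z 0.0909 n 349 [ 446.6 -195.3] [100.4  40.1] 11.4 mean [ 0.4463 -0.1954  0.0882]
[189 228  21  31 437] z 0.0997 n 349 [438.8 404.8] [39.5 98.5] 74.3 mean [0.4379 0.4048 0.0975]
[300 269  11   6  42] z 0.0595 n 40 [333.5  50.6] [34.  16.3] 87.5 mean [0.331  0.0523 0.0564]
```

View pics/crop.png

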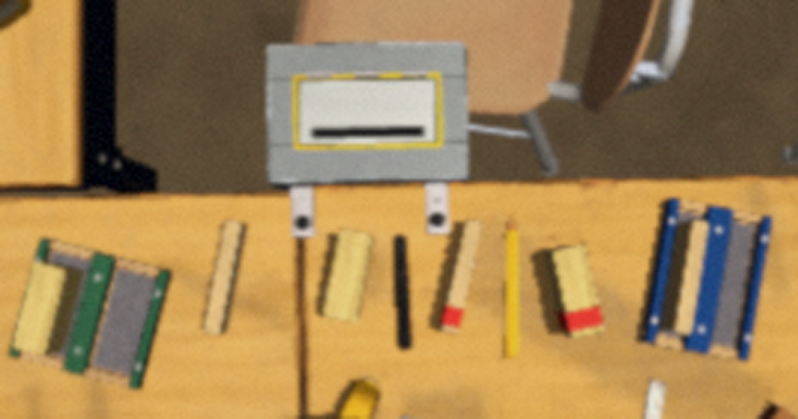

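View pics/scrop.png

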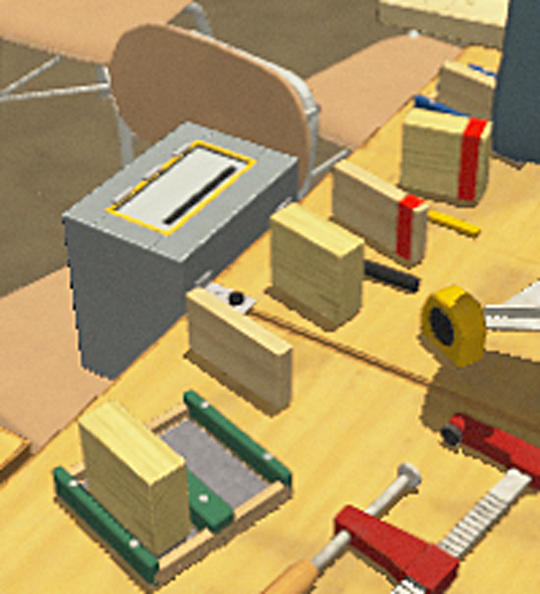

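The crop shows the two taped blanks with red ends near (453,318) and (582,320), and an empty slot on the right of each rack, at (130,315) in the green one and (740,280) in the blue one. The yellow slot of the box is centred at (368,110). Next I'll get headings and cross-check against the side view.

```bash
cat > meas.py <<'E'
from h import *
def rect(P):
    (cx,cy),(w,h),_=r=cv2.minAreaRect((P[:,:2]*1000).astype(np.float32))
    b=cv2.boxPoints(r);e=[b[1]-b[0],b[2]-b[1]];d=max(e,key=np.linalg.norm)
    a=np.degrees(np.arctan2(d[1],d[0]));a=(a+90)%180-90
    return np.round([cx,cy],1),sorted(np.round([w,h],1)),round(float(a),1)
E
python3 - <<'E'
from meas import *
names=dict(thin_good=(470,202,70),thick_good=(469,62,89),thin_scrap=(466,-66,70),thick_scrap=(447,-195,89),fixthick=(439,405,99),fixthin=(459,-328,80),box=(657,37,60))
for n in("top","side"):
    c=load(n+"0.npz");W=cloud(c)
    for k,(x,y,z) in names.items():
        m=(np.hypot(W[...,0]-x/1e3,W[...,1]-y/1e3)<(.16 if k=="box" else .078))&(abs(W[...,2]-z/1e3)<.007)
        P=W[m]
        if len(P)>40: print(n,k,len(P),"z",np.median(P[:,2]).round(4),*rect(P),"mean",(P.mean(0)*1000)[:2].round(1))
    hsv=cv2.cvtColor(c["pixels"],cv2.COLOR_RGB2HSV)
    for k,lo,hi,(x,y) in(("green",(60,80,30),(90,255,255),(.42,.37)),("blue",(100,120,40),(125,255,255),(.45,-.36)),("yellow",(22,150,120),(35,255,255),(.657,.037))):
        m=(cv2.inRange(hsv,lo,hi)>0)&(np.hypot(W[...,0]-x,W[...,1]-y)<.16)
        if k=="yellow": m&=W[...,2]>.045
        v,u=np.nonzero(m)
        if len(u)>40: P=plane(c,np.c_[u,v],.058 if k=="yellow" else .032);print(n,k,len(u),"depth z",np.percentile(W[m][:,2],80).round(4),*rect(P))
E
```

```text
top thin_good 209 z 0.0684 [470.3 202.5] [np.float64(19.4), np.float64(130.2)] -11.8 mean [469.3 202.9]
top thick_good 324 z 0.088 [469.6  62.4] [np.float64(37.8), np.float64(99.3)] -11.7 mean [469.6  62.3]
top thin_scrap 210 z 0.0688 [465.8 -66.2] [np.float64(19.7), np.float64(129.5)] -14.1 mean [465.6 -66.2]
top thick_scrap 332 z 0.0882 [ 446.6 -195.2] [np.float64(40.1), np.float64(100.5)] 11.5 mean [ 446.8 -195.6]
top fixthick 340 z 0.0977 [438.8 404.8] [np.float64(39.5), np.float64(98.5)] -15.7 mean [438.2 405. ]
top fixthin 228 z 0.0794 [ 459.2 -327.9] [np.float64(21.3), np.float64(130.0)] -11.3 mean [ 459.3 -327.9]
top box 2611 z 0.058 [657.4  36.8] [np.float64(160.5), np.float64(229.9)] 89.3 mean [656.7  37.9]
top green 313 depth z 0.0331 [430.5 362. ] [np.float64(134.3), np.float64(151.0)] 76.0
top blue 521 depth z 0.0338 [ 456.2 -357.1] [np.float64(121.9), np.float64(165.8)] -12.1
top yellow 43 depth z 0.0615 [657.8  35.4] [np.float64(82.7), np.float64(164.9)] -89.5
side thin_good 326 z 0.0704 [471. 207.] [np.float64(21.8), np.float64(131.7)] -12.3 mean [468.6 208.8]
side th
[... 184 characters left out ...]
mean [464.3 -62.2]
side thick_scrap 272 z 0.0905 [ 449.5 -194.1] [np.float64(48.7), np.float64(99.2)] 11.4 mean [ 447.  -189.4]
side fixthick 632 z 0.1004 [439.1 409. ] [np.float64(40.4), np.float64(101.1)] -14.1 mean [435.9 411.8]
side fixthin 113 z 0.0812 [ 484.5 -328.7] [np.float64(27.6), np.float64(87.1)] -15.0 mean [ 486.4 -326.1]
side box 2460 z 0.0607 [622.4  38. ] [np.float64(235.8), np.float64(238.7)] 0.4 mean [652.3  48.1]
side green 875 depth z 0.033 [427.8 375.7] [np.float64(153.3), np.float64(164.2)] 75.1
side blue 49 depth z 0.0335 [ 488.8 -317.5] [np.float64(108.1), np.float64(233.5)] -57.5
side yellow 131 depth z 0.0634 [663.7  33.8] [np.float64(86.7), np.float64(171.3)] 90.0
```

```bash
cat > go.py <<'E'
import sys,numpy as np
from bench import ctrl
# usage: go.py start|x,y,z,h  then targets x,y,z,heading (m,deg) in sequence
def tf(cur,tg):
    a=np.radians(cur[3]);d=np.subtract(tg[:3],cur[:3])*100
    return np.r_[d@[np.cos(a),np.sin(a),0],d@[np.sin(a),-np.cos(a),0],-d[2],(cur[3]-tg[3]+180)%360-180]
o=ctrl.get_obs();w,x,y,z=o["eef_rot"]
h=np.degrees(np.arctan2(2*(x*y+w*z),1-2*(y*y+z*z)))
cur=np.r_[o["eef_pos"],h]
print("t",round(float(o["time_s"]),2),"cur",cur.round(4),"op",round(float(o["opening"]),3),"gf",o["grasp_force"],"F",np.round(o["wrist_force"],1),"q",np.round(o["q"],2))
for a in sys.argv[1:]:
    tg=np.array(eval(a),float);print(a,tf(cur,tg).round(2));cur=tg
E
python3 go.py .447,-.195,.22,11.5 .447,-.195,.07,11.5
python3 - <<'E'
from meas import *
c=load("top0.npz")
hsv=cv2.cvtColor(c["pixels"],cv2.COLOR_RGB2HSV);W=cloud(c)
for k,lo,hi,(x,y),s in(("green",(60,80,30),(90,255,255),(.419,.326),80),("blue",(100,120,40),(125,255,255),(.452,-.392),66)):
    m=(cv2.inRange(hsv,lo,hi)>0)&(np.hypot(W[...,0]-x,W[...,1]-y)<.17)
    n,l,st,_=cv2.connectedComponentsWithStats(m.astype(np.uint8))
    for i in range(1,n):
        if st[i,4]>40:
            v,u=np.nonzero(l==i);P=plane(c,np.c_[u,v],.032);print(k,st[i,4],*rect(P))
E
```

```text
t 0.1 cur [ 0.2184 -0.5314  0.2282 22.3328] op 1.006 gf 0.0 F [-1.2  0.5 -1.4] q [-1.39  0.18  1.61 -0.    1.35 -0.21]
.447,-.195,.22,11.5 [ 33.92 -22.43   0.82  10.83]
.447,-.195,.07,11.5 [ 0.  0. 15.  0.]
green 229 [431.2 364.6] [np.float64(23.1), np.float64(134.5)] -15.4
green 56 [410.6 295.2] [np.float64(8.5), np.float64(72.9)] -14.8
blue 274 [ 455.8 -359.2] [np.float64(28.8), np.float64(165.7)] -11.7
blue 120 [ 466.8 -304.1] [np.float64(13.7), np.float64(107.1)] -11.9
blue 75 [ 445.1 -412.7] [np.float64(8.7), np.float64(104.1)] -12.2
```

Request:
{"method": "servo_tool", "body": {
  "motion": [
    [[33.9, -22.4, 0.8, 10.8, -1], [33.9, -22.4, 0.8, 10.8, -1], [33.9, -22.4, 0.8, 10.8, -1], [33.9, -22.4, 0.8, 10.8, -1], [33.9, -22.4, 0.8, 10.8, -1]]
  ]
}}

```text
time_s: 0.6
eef_pos: [0.3596, -0.3232, 0.2238]
eef_rot: [-0.0, 0.995, 0.1, -0.0]
wrist_force: [0.3, -0.3, -0.1]
opening: 1.001
grasp_force: 0.0
```

```bash
python3 go.py .447,-.195,.22,11.5 .447,-.195,.07,11.5
```

```text
t 0.6 cur [ 0.3596 -0.3232  0.2238 11.4985] op 1.001 gf 0.0 F [ 0.3 -0.3 -0.1] q [-0.98 -0.02  1.84  0.    1.33  0.39]
.447,-.195,.22,11.5 [ 11.12 -10.82   0.38  -0.  ]
.447,-.195,.07,11.5 [ 0.  0. 15.  0.]
```

Request:
{"method": "servo_tool", "body": {
  "motion": [
    [[11.1, -10.8, 0.4, 0, -1], [11.1, -10.8, 0.4, 0, -1], [11.1, -10.8, 0.4, 0, -1], [11.1, -10.8, 0.4, 0, -1], [11.1, -10.8, 0.4, 0, -1]]
  ]
}}

```text
time_s: 1.1
eef_pos: [0.4465, -0.1958, 0.2198]
eef_rot: [-0.0, 0.995, 0.102, -0.0]
wrist_force: [-0.1, -1.0, 0.0]
opening: 0.999
grasp_force: 0.0
```

```bash
python3 go.py .447,-.195,.07,11.5; python3 - <<'E'
from meas import *
from bench import ctrl
c=ctrl.camera("top");cv2.imwrite("pics/g1.png",cv2.resize(c["pixels"][150:320,300:450,::-1],None,fx=3.4,fy=3.4))
E
```

```text
t 1.1 cur [ 0.4465 -0.1958  0.2198 11.7416] op 0.999 gf 0.0 F [-0.1 -1.   0. ] q [-0.66 -0.01  1.83 -0.    1.32  0.71]
.447,-.195,.07,11.5 [ 0.06 -0.07 14.98  0.24]
```

View pics/g1.png

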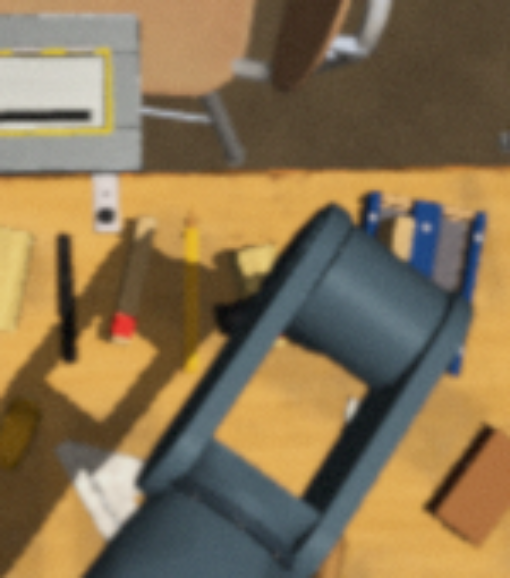

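The arm hides most of the blank, which shows around (255,265), but the numbers agree. I'll descend and grip.

Request:
{"method": "servo_tool", "body": {
  "motion": [
    [[0, 0, 4, 0.2, -1], [0, 0, 8, 0.2, -1], [0, 0, 12, 0.2, -1], [0, 0, 15, 0.2, -1], [0, 0, 15, 0.2, -1]]
  ]
}}

```text
time_s: 1.65
eef_pos: [0.4422, -0.1966, 0.0661]
eef_rot: [-0.003, 0.995, 0.097, -0.003]
wrist_force: [-0.1, -0.1, 0.2]
opening: 1.001
grasp_force: 0.0
```

Request:
{"method": "servo_tool", "body": {
  "motion": [
    [[0, 0, 0, 0, 1], [0, 0, 0, 0, 1], [0, 0, 0, 0, 1], [0, 0, 0, 0, 1], [0, 0, 0, 0, 1]]
  ]
}}

```text
time_s: 2.15
eef_pos: [0.4474, -0.1981, 0.0723]
eef_rot: [0.001, 0.995, 0.099, 0.001]
wrist_force: [-2.5, 0.0, 7.9]
opening: 0.428
grasp_force: 60.1
```

Request:
{"method": "servo_tool", "body": {
  "motion": [
    [[0, 0, -4, 0, 1], [0, 0, -8, 0, 1], [0, 0, -12, 0, 1], [0, 0, -13, 0, 1], [0, 0, -13, 0, 1]]
  ]
}}

```text
time_s: 2.65
eef_pos: [0.4474, -0.1979, 0.2025]
eef_rot: [0.002, 0.995, 0.099, 0.002]
wrist_force: [-0.6, 0.9, -2.1]
opening: 0.43
grasp_force: 61.8
```

```bash
python3 go.py .55,-.08,.2,52 .657,.037,.2,90
```

```text
t 2.65 cur [ 0.4474 -0.1979  0.2025 11.3552] op 0.43 gf 61.751629114151 F [-0.6  0.9 -2.1] q [-0.66  0.01  1.85 -0.    1.28  0.71]
.55,-.08,.2,52 [ 12.38  -9.54   0.25 -40.64]
.657,.037,.2,90 [ 15.81   1.23  -0.   -38.  ]
```

Request:
{"method": "servo_tool", "body": {
  "motion": [
    [[2.5, -1.9, 0, -8, 1], [5, -3.8, 0, -16, 1], [7.5, -5.7, 0, -24, 1], [10, -7.6, 0.1, -32, 1], [12.4, -9.5, 0.2, -40, 1]]
  ]
}}

```text
time_s: 3.15
eef_pos: [0.5485, -0.0781, 0.1954]
eef_rot: [-0.001, 0.9, 0.436, -0.001]
wrist_force: [-0.7, -0.2, -1.8]
opening: 0.427
grasp_force: 61.7
```

```bash
python3 go.py .657,.037,.2,90
```

```text
t 3.15 cur [ 0.5485 -0.0781  0.1954 51.6679] op 0.427 gf 61.718480587005615 F [-0.7 -0.2 -1.8] q [-0.36  0.17  1.69 -0.    1.29  0.31]
.657,.037,.2,90 [ 15.76   1.38  -0.46 -38.33]
```

Request:
{"method": "servo_tool", "body": {
  "motion": [
    [[3.5, 0.3, 0, -8.5, 1], [7, 0.6, -0.1, -17, 1], [11, 0.9, -0.2, -25.5, 1], [15.7, 1.4, -0.2, -34, 1], [15.7, 1.4, -0.2, -38.4, 1]]
  ]
}}

```text
time_s: 3.65
eef_pos: [0.6592, 0.0387, 0.1961]
eef_rot: [-0.002, 0.706, 0.709, -0.0]
wrist_force: [-0.2, 1.0, -2.4]
opening: 0.426
grasp_force: 61.8
```

Request:
{"method": "servo_tool", "body": {
  "motion": [
    [[0, 0, 0, 0, 1], [0, 0, 0, 0, 1]]
  ]
}}

```text
time_s: 3.85
eef_pos: [0.6568, 0.0341, 0.1978]
eef_rot: [-0.001, 0.71, 0.705, -0.001]
wrist_force: [0.8, -1.0, -2.4]
opening: 0.427
grasp_force: 61.8
```

```bash
python3 go.py .657,.037,.2,90; python3 - <<'E'
from meas import *
from bench import ctrl
for n in ("side","top"):
    c=ctrl.camera(n);W=cloud(c)
    m=(W[...,2]>.09)&(W[...,2]<.19)&(np.hypot(W[...,0]-.657,W[...,1]-.037)<.08)
    hsv=cv2.cvtColor(c["pixels"],cv2.COLOR_RGB2HSV)
    m&=((cv2.inRange(hsv,(15,60,120),(30,160,255))>0)|(cv2.inRange(hsv,(0,150,60),(8,255,255))>0))
    P=W[m];print(n,len(P),np.percentile(P,[2,50,98],axis=0).round(4) if len(P) else 0)
    cv2.imwrite(f"pics/b_{n}.png",cv2.resize(c["pixels"][100:300,180:380,::-1] if n=="side" else c["pixels"][130:250,230:390,::-1],None,fx=2.5,fy=2.5))
E
```

```text
t 3.85 cur [6.56800e-01 3.41000e-02 1.97800e-01 8.96048e+01] op 0.427 gf 61.81459665298462 F [ 0.8 -1.  -2.4] q [-0.13  0.39  1.41 -0.    1.35 -0.12]
.657,.037,.2,90 [ 0.29  0.02 -0.22 -0.4 ]
side 540 [[ 0.6336 -0.0068  0.1305]
 [ 0.6379  0.0661  0.1602]
 [ 0.671   0.0887  0.1889]]
top 9 [[ 0.6344 -0.0012  0.1484]
 [ 0.6349  0.0047  0.1715]
 [ 0.6353  0.011   0.1752]]
```

View pics/b_side.png

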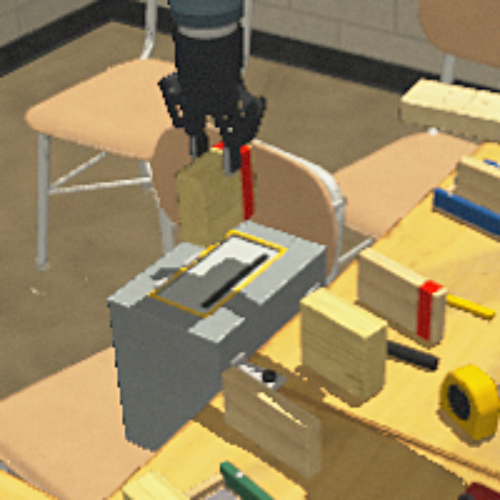

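The blank hangs upright over the slot at about (220,195) in the crop, with the tape at (247,180). It is ready to be pushed in.

Request:
{"method": "servo_tool", "body": {
  "motion": [
    [[0.2, 0, 3, -0.4, 1], [0.2, 0, 5.5, -0.4, 1], [0.2, 0, 7.5, -0.4, 1], [0.2, 0, 9.3, -0.4, 1], [0.2, 0, 10.6, -0.4, 1]]
  ]
}}

```text
time_s: 4.45
eef_pos: [0.6571, 0.0354, 0.0929]
eef_rot: [-0.001, 0.707, 0.707, -0.0]
wrist_force: [-0.0, 0.1, -1.8]
opening: 0.424
grasp_force: 61.8
```

Request:
{"method": "servo_tool", "body": {
  "motion": [
    [[0, 0, 0, 0, 1], [0, 0, 0, 0, 1], [0, 0, 0, 0, 1]]
  ]
}}

```text
time_s: 4.75
eef_pos: [0.659, 0.0359, 0.0956]
eef_rot: [0.001, 0.706, 0.708, 0.001]
wrist_force: [-0.4, -0.3, -1.4]
opening: 0.429
grasp_force: 61.8
```

Request:
{"method": "servo_tool", "body": {
  "motion": [
    [[0, 0, 0, 0, -1], [0, 0, 0, 0, -1], [0, 0, 0, 0, -1], [0, 0, 0, 0, -1], [0, 0, 0, 0, -1]]
  ]
}}

```text
time_s: 5.25
eef_pos: [0.6583, 0.0362, 0.0944]
eef_rot: [0.0, 0.706, 0.708, 0.0]
wrist_force: [0.1, -0.5, 0.3]
opening: 1.002
grasp_force: 0.0
```

Request:
{"method": "servo_tool", "body": {
  "motion": [
    [[0, 0, -5, 0, -1], [0, 0, -10, 0, -1], [0, 0, -12, 0, -1], [0, 0, -12, 0, -1], [0, 0, -12, 0, -1]]
  ]
}}

```text
time_s: 5.75
eef_pos: [0.6581, 0.0362, 0.2142]
eef_rot: [0.0, 0.706, 0.708, 0.0]
wrist_force: [-0.3, 0.3, -0.3]
opening: 1.002
grasp_force: 0.0
```

```bash
python3 go.py .55,-.02,.21,40 .466,-.066,.21,-14.3 .466,-.066,.066,-14.3; python3 - <<'E'
from meas import *
from bench import ctrl
c=ctrl.camera("side");W=cloud(c)
cv2.imwrite("pics/r1.png",cv2.resize(c["pixels"][100:300,180:380,::-1],None,fx=2.5,fy=2.5))
m=(np.hypot(W[...,0]-.466,W[...,1]+.066)<.078)&(abs(W[...,2]-.07)<.007)
print(rect(W[m]),m.sum())
E
```

```text
t 5.75 cur [6.58100e-01 3.62000e-02 2.14200e-01 9.01363e+01] op 1.002 gf 0.0 F [-0.3  0.3 -0.3] q [-0.12  0.38  1.39  0.    1.37 -0.13]
.55,-.02,.21,40 [ -5.6  -10.82   0.42  50.14]
.466,-.066,.21,-14.3 [-9.39 -1.88 -0.   54.3 ]
.466,-.066,.066,-14.3 [ 0.   0.  14.4  0. ]
(array([468.6, -65.5]), [np.float64(25.3), np.float64(130.6)], -14.1) 232
```

View pics/r1.png

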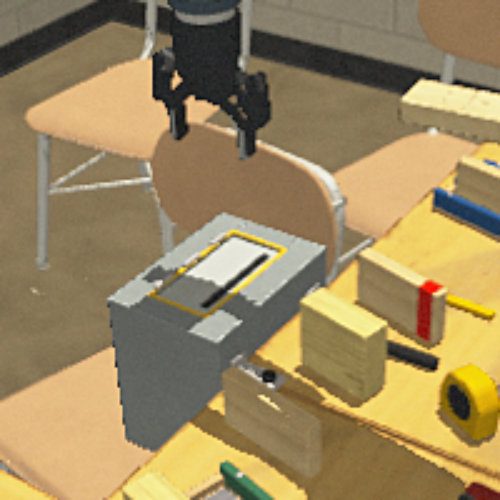

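The blank is gone and the flap is shut, at (220,270) in the crop. Next is the thin scrap.

Request:
{"method": "servo_tool", "body": {
  "motion": [
    [[-2, -3.8, 0, 8.5, -1], [-4, -7.6, 0, 17, -1], [-6, -11.4, 0, 25.5, -1], [-8, -15.2, 0, 34, -1], [-10.2, -19.2, 0, 42.5, -1]]
  ]
}}

```text
time_s: 6.3
eef_pos: [0.4637, -0.0662, 0.2119]
eef_rot: [-0.001, 0.916, 0.401, -0.001]
wrist_force: [-0.3, -0.7, 0.9]
opening: 1.001
grasp_force: 0.0
```

Request:
{"method": "servo_tool", "body": {
  "motion": [
    [[0, 0, 0, 8.5, -1], [0, 0, 0, 17, -1], [0, 0, 0, 25.5, -1], [0, 0, 0, 34, -1], [0, 0, 0, 42.5, -1]]
  ]
}}

```text
time_s: 6.8
eef_pos: [0.4651, -0.0659, 0.212]
eef_rot: [-0.001, 0.999, 0.042, -0.002]
wrist_force: [-0.4, -0.1, -0.0]
opening: 1.002
grasp_force: 0.0
```

Request:
{"method": "servo_tool", "body": {
  "motion": [
    [[0, 0, 0, 8.5, -1], [0, 0, 0, 17, -1], [0, 0, 0, 19.3, -1], [0, 0, 0, 19.3, -1], [0, 0, 0, 19.3, -1]]
  ]
}}

```text
time_s: 7.3
eef_pos: [0.4656, -0.0659, 0.2128]
eef_rot: [-0.0, 0.992, -0.123, -0.001]
wrist_force: [0.1, 0.3, -0.2]
opening: 0.997
grasp_force: 0.0
```

```bash
python3 go.py .466,-.066,.21,-14.3 .466,-.066,.065,-14.3
```

```text
t 7.3 cur [  0.4656  -0.0659   0.2128 -14.0905] op 0.997 gf 0.0 F [ 0.1  0.3 -0.2] q [-0.39 -0.04  1.88  0.    1.31  1.42]
.466,-.066,.21,-14.3 [ 0.04 -0.    0.28  0.21]
.466,-.066,.065,-14.3 [ 0.   0.  14.5  0. ]
```

Request:
{"method": "servo_tool", "body": {
  "motion": [
    [[0, 0, 4.5, 0, -1], [0, 0, 9, 0, -1], [0, 0, 12.5, 0, -1], [0, 0, 14.7, 0, -1], [0, 0, 14.7, 0, -1]]
  ]
}}

```text
time_s: 7.8
eef_pos: [0.4631, -0.065, 0.0636]
eef_rot: [-0.001, 0.992, -0.123, -0.004]
wrist_force: [-0.1, 0.9, -0.2]
opening: 0.998
grasp_force: 0.0
```

Request:
{"method": "servo_tool", "body": {
  "motion": [
    [[0, 0, 0, 0, 1], [0, 0, 0, 0, 1], [0, 0, 0, 0, 1], [0, 0, 0, 0, 1], [0, 0, 0, 0, 1]]
  ]
}}

```text
time_s: 8.3
eef_pos: [0.4671, -0.0667, 0.0682]
eef_rot: [0.0, 0.992, -0.123, 0.001]
wrist_force: [-3.2, -2.3, 15.5]
opening: 0.142
grasp_force: 8.3
```

Request:
{"method": "servo_tool", "body": {
  "motion": [
    [[0, 0, 0, 0, 1], [0, 0, 0, 0, 1], [0, 0, -4, 0, 1], [0, 0, -8, 0, 1], [0, 0, -12, 0, 1]]
  ]
}}

```text
time_s: 8.8
eef_pos: [0.466, -0.0661, 0.1887]
eef_rot: [-0.0, 0.992, -0.123, -0.0]
wrist_force: [0.6, -1.0, 0.4]
opening: -0.001
grasp_force: 0.0
```

```bash
python3 go.py .657,.037,.19,-90 .657,.037,.19,90
```

```text
t 8.8 cur [  0.466   -0.0661   0.1887 -14.165 ] op -0.001 gf 0.0 F [ 0.6 -1.   0.4] q [-0.39 -0.01  1.9   0.    1.25  1.42]
.657,.037,.19,-90 [ 15.99 -14.67  -0.13  75.83]
.657,.037,.19,90 [   0.    0.   -0. -180.]
```

```bash
python3 - <<'E'
from meas import *
from bench import ctrl
a=[]
for n in ("side","top"):
    c=ctrl.camera(n);np.savez(n+"1.npz",**c)
    r=c["pixels"][120:280,240:400,::-1] if n=="side" else c["pixels"][160:320,240:400,::-1]
    a.append(cv2.resize(r,None,fx=2.5,fy=2.5))
cv2.imwrite("pics/s2.png",np.hstack(a))
E
```

```text
(no output)
```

View pics/s2.png

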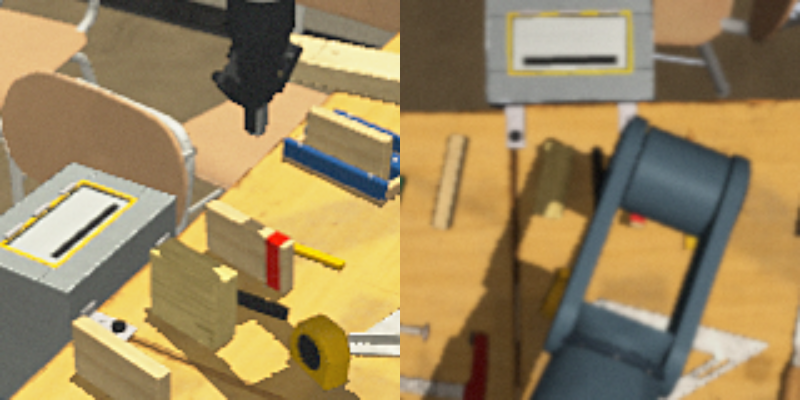

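```bash
python3 - <<'E'
from meas import *
from bench import ctrl
for n in("side0","side1"):
    c=load(n+".npz");W=cloud(c)
    m=(np.hypot(W[...,0]-.466,W[...,1]+.066)<.085)&(abs(W[...,2]-.07)<.007)
    print(n,rect(W[m]),m.sum(),np.median(W[m],0).round(4))
    hsv=cv2.cvtColor(c["pixels"],cv2.COLOR_RGB2HSV)
    r=(cv2.inRange(hsv,(0,150,60),(6,255,255))>0)&(np.hypot(W[...,0]-.42,W[...,1]+.06)<.07)
    print("red",np.percentile(W[r],[2,50,98],axis=0).round(4).tolist(),project(c,[.466,-.066,.189]))
    if n=="side1":
        g=(np.hypot(W[...,0]-.466,W[...,1]+.066)<.06)&(W[...,2]>.1)
        print("grip",g.sum(),np.percentile(W[g],[0.5,2,50,98],axis=0).round(4).tolist())
E
```

```text
side0 (array([467.3, -64.8]), [np.float64(22.9), np.float64(132.5)], -15.2) 229 [ 0.4626 -0.0621  0.0709]
red [[0.4135, -0.0623, 0.0049], [0.424, -0.046, 0.0486], [0.4345, -0.0406, 0.0748]] [[342.20965387 173.57908656]]
side1 (array([468.2, -60.4]), [np.float64(24.1), np.float64(131.3)], -14.1) 245 [ 0.4661 -0.0576  0.0709]
red [[0.4143, -0.055, 0.0062], [0.4238, -0.043, 0.049], [0.4342, -0.0371, 0.075]] [[342.20965387 173.57908656]]
grip 2357 [[0.4267, -0.1137, 0.2005], [0.4284, -0.1058, 0.2136], [0.4554, -0.0371, 0.3644], [0.4959, -0.0169, 0.4693]]
```

```bash
python3 - <<'E'
from meas import *
c=load("side1.npz")
W=cloud(c)
for z in(.164,.17,.18,.189,.2): print(z,project(c,[.466,-.066,z]).round(1))
hsv=cv2.cvtColor(c["pixels"],cv2.COLOR_RGB2HSV)
for v in range(160,188): print(v,W[v,338:348:2,2].round(3), W[v,342,:2].round(3),hsv[v,338:348:2,2])
E
```

```text
0.164 [[341.9 181.2]]
0.17 [[342.  179.4]]
0.18 [[342.1 176.3]]
0.189 [[342.2 173.6]]
0.2 [[342.3 170.2]]
160 [0.249 0.246 0.241 0.236 0.235] [ 0.46 -0.05] [37 39 41 40 37]
161 [0.248 0.244 0.239 0.238 0.228] [ 0.46 -0.05] [38 42 46 33 54]
162 [0.243 0.24  0.235 0.228 0.227] [ 0.46 -0.05] [31 42 37 45 75]
163 [0.225 0.23  0.226 0.228 0.227] [ 0.465 -0.06 ] [27 38 52 82 85]
164 [0.224 0.227 0.221 0.225 0.222] [ 0.466 -0.063] [ 26  45  60 109  77]
165 [0.219 0.224 0.222 0.223 0.216] [ 0.463 -0.056] [ 26  41  73 112  69]
166 [0.217 0.22  0.221 0.215 0.217] [ 0.461 -0.054] [ 27  35  72 104  66]
167 [0.213 0.217 0.215 0.215 0.213] [ 0.463 -0.057] [ 31  38  75 101  73]
168 [0.212 0.212 0.215 0.213 0.207] [ 0.461 -0.054] [ 27  39  75 102  75]
169 [0.207 0.21  0.213 0.21  0.202] [ 0.46  -0.051] [27 41 89 93 65]
170 [ 0.206  0.206  0.209  0.207 -0.371] [ 0.46  -0.052] [ 28  39  77  98 182]
171 [ 0.2    0.205  0.204  0.203 -0.372] [ 0.462 -0.056] [  7  24  86  88 202]
172 [-0.367  0.199  0.2    0.198 -0.376] [ 0.462 -0.057] [182  31  81  83 199]
173 [-0.372  0.192  0.195  0.197 -0.371] [ 0.463
[... 436 characters left out ...]
3 -0.368 -0.36  -0.363 -0.366] [ 0.883 -0.866] [230 231 231 231 231]
180 [-0.368 -0.361 -0.363 -0.368 -0.362] [ 0.88  -0.863] [231 231 229 232 230]
181 [-0.36  -0.357 -0.366 -0.363 -0.366] [ 0.878 -0.858] [233 231 230 229 231]
182 [-0.359 -0.359 -0.363 -0.361  0.002] [ 0.87  -0.844] [232 232 229 231 234]
183 [-0.356 -0.359 -0.357 -0.359  0.002] [ 0.862 -0.828] [233 232 232 228 244]
184 [-0.359 -0.365 -0.362  0.002  0.003] [ 0.861 -0.826] [232 233 234 237 244]
185 [-0.353 -0.357 -0.36   0.003  0.001] [ 0.855 -0.815] [236 232 231 244 243]
186 [-0.359 -0.353  0.003  0.005 -0.003] [ 0.575 -0.277] [234 235 238 242 242]
187 [-0.354  0.003  0.     0.001  0.006] [ 0.574 -0.276] [236 198 245 243 242]
```

The blank still stands, moved about 4 mm in +y. The images show the closed fingertips level with the reported TCP height, about 25 mm higher than the nominal figure. I'll grip lower, trusting the cameras.

Request:
{"method": "servo_tool", "body": {
  "motion": [
    [[0, -0.3, 0, 0, -1], [0, -0.3, 0, 0, -1], [0, -0.3, 0, 0, -1], [0, -0.3, 2, 0, -1], [0, -0.3, 5, 0, -1]]
  ]
}}

```text
time_s: 9.4
eef_pos: [0.468, -0.0637, 0.1371]
eef_rot: [0.0, 0.992, -0.123, 0.001]
wrist_force: [0.1, -0.6, -0.3]
opening: 0.846
grasp_force: 0.0
```

Request:
{"method": "servo_tool", "body": {
  "motion": [
    [[0, 0, 3, 0, -1], [0, 0, 6, 0, -1], [0, 0, 8, 0, -1], [0, 0, 9.5, 0, -1], [0, 0, 9.5, 0, -1]]
  ]
}}

```text
time_s: 9.9
eef_pos: [0.4643, -0.0622, 0.039]
eef_rot: [-0.001, 0.992, -0.123, -0.003]
wrist_force: [-0.1, -1.3, -0.4]
opening: 0.996
grasp_force: 0.0
```

Request:
{"method": "servo_tool", "body": {
  "motion": [
    [[0, 0, 0, 0, 1], [0, 0, 0, 0, 1], [0, 0, 0, 0, 1], [0, 0, 0, 0, 1], [0, 0, 0, 0, 1]]
  ]
}}

```text
time_s: 10.4
eef_pos: [0.4675, -0.0635, 0.0427]
eef_rot: [0.0, 0.992, -0.123, 0.001]
wrist_force: [0.7, 0.4, 4.7]
opening: 0.212
grasp_force: 62.1
```

Request:
{"method": "servo_tool", "body": {
  "motion": [
    [[0, 0, 0, 0, 1], [0, 0, 0, 0, 1]]
  ]
}}

```text
time_s: 10.6
eef_pos: [0.4675, -0.0635, 0.0427]
eef_rot: [0.0, 0.992, -0.123, 0.0]
wrist_force: [-0.6, -0.7, 5.9]
opening: 0.207
grasp_force: 62.0
```

Request:
{"method": "servo_tool", "body": {
  "motion": [
    [[0, 0, -4, 0, 1], [0, 0, -8, 0, 1], [0, 0, -12, 0, 1], [0, 0, -13, 0, 1], [0, 0, -13, 0, 1]]
  ]
}}

```text
time_s: 11.1
eef_pos: [0.4682, -0.0637, 0.1737]
eef_rot: [0.0, 0.992, -0.123, 0.002]
wrist_force: [-0.2, -0.5, -2.2]
opening: 0.205
grasp_force: 61.3
```

```bash
python3 go.py .657,.037,.173,-90
```

```text
t 11.1 cur [  0.4682  -0.0637   0.1737 -14.1615] op 0.205 gf 61.32080912590027 F [-0.2 -0.5 -2.2] q [-0.39  0.01  1.92  0.    1.22  1.43]
.657,.037,.173,-90 [ 1.584e+01 -1.439e+01  7.000e-02  7.584e+01]
```

Request:
{"method": "servo_tool", "body": {
  "motion": [
    [[3.2, -2.9, 0, -8.5, 1], [6.4, -5.8, 0, -17, 1], [9.6, -8.7, 0, -25.5, 1], [12.8, -11.6, 0, -34, 1], [15.8, -14.4, 0, -42.5, 1]]
  ]
}}

```text
time_s: 11.6
eef_pos: [0.6555, 0.0388, 0.1684]
eef_rot: [-0.001, 0.969, 0.248, -0.002]
wrist_force: [0.5, -0.6, -0.4]
opening: 0.211
grasp_force: 61.3
```

Request:
{"method": "servo_tool", "body": {
  "motion": [
    [[0, 0, 0, -8.5, 1], [0, 0, 0, -17, 1], [0, 0, 0, -25.5, 1], [0, 0, 0, -34, 1], [0, 0, 0, -42.5, 1]]
  ]
}}

```text
time_s: 12.1
eef_pos: [0.6539, 0.0378, 0.1683]
eef_rot: [-0.002, 0.813, 0.582, -0.002]
wrist_force: [-0.1, -0.6, -0.8]
opening: 0.21
grasp_force: 61.3
```

Request:
{"method": "servo_tool", "body": {
  "motion": [
    [[0, 0, 0, -8.5, 1], [0, 0, 0, -17, 1], [0, 0, 0, -19.2, 1], [0, 0, 0, -19.2, 1], [0, 0, 0, -19.2, 1]]
  ]
}}

```text
time_s: 12.6
eef_pos: [0.6545, 0.0377, 0.1698]
eef_rot: [-0.001, 0.707, 0.707, -0.001]
wrist_force: [-0.4, 0.1, -0.9]
opening: 0.206
grasp_force: 61.3
```

```bash
python3 go.py .657,.037,.173,90; python3 - <<'E'
from meas import *
from bench import ctrl
c=ctrl.camera("side");W=cloud(c)
cv2.imwrite("pics/b2.png",cv2.resize(c["pixels"][100:300,180:380,::-1],None,fx=2.5,fy=2.5))
m=(W[...,2]>.1)&(W[...,2]<.21)&(np.hypot(W[...,0]-.657,W[...,1]-.037)<.09)
hsv=cv2.cvtColor(c["pixels"],cv2.COLOR_RGB2HSV)
m&=hsv[...,2]>110
P=W[m];print(len(P),np.percentile(P,[1,50,99],axis=0).round(4))
E
```

```text
t 12.6 cur [6.54500e-01 3.77000e-02 1.69800e-01 8.99543e+01] op 0.206 gf 61.32006883621216 F [-0.4  0.1 -0.9] q [-0.12  0.41  1.44 -0.    1.29 -0.12]
.657,.037,.173,90 [-0.07  0.25 -0.32 -0.05]
671 [[ 0.6411 -0.0226  0.1292]
 [ 0.6455  0.0638  0.165 ]
 [ 0.6625  0.1066  0.2014]]
```

View pics/b2.png

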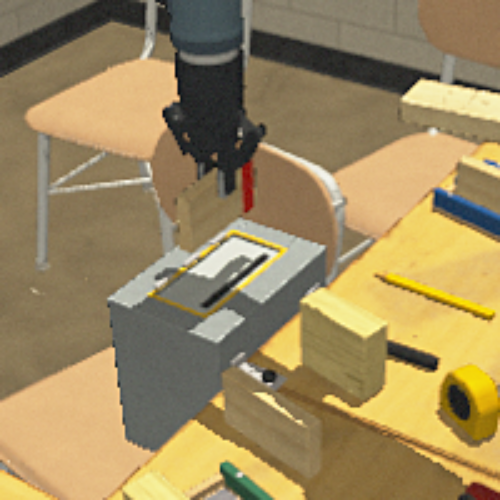

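The thin scrap is held upright over the slot at (215,205), with its tape at (248,187). I'll push it in.

Request:
{"method": "servo_tool", "body": {
  "motion": [
    [[-0.2, 0.2, 3, 0, 1], [-0.2, 0.2, 5.5, 0, 1], [-0.2, 0.2, 7.5, 0, 1], [-0.2, 0.2, 9.3, 0, 1], [-0.2, 0.2, 10.6, 0, 1]]
  ]
}}

```text
time_s: 13.15
eef_pos: [0.6565, 0.0357, 0.0641]
eef_rot: [-0.001, 0.707, 0.707, -0.001]
wrist_force: [-0.4, -0.2, -0.8]
opening: 0.212
grasp_force: 61.4
```

Request:
{"method": "servo_tool", "body": {
  "motion": [
    [[0, 0, 0, 0, 1], [0, 0, 0, 0, 1], [0, 0, 0, 0, 1]]
  ]
}}

```text
time_s: 13.45
eef_pos: [0.6585, 0.0355, 0.0674]
eef_rot: [0.001, 0.707, 0.707, 0.001]
wrist_force: [0.8, 0.8, -0.5]
opening: 0.207
grasp_force: 61.3
```

Request:
{"method": "servo_tool", "body": {
  "motion": [
    [[0, 0, 0, 0, -1], [0, 0, 0, 0, -1], [0, 0, 0, 0, -1], [0, 0, 0, 0, -1], [0, 0, 0, 0, -1]]
  ]
}}

```text
time_s: 13.95
eef_pos: [0.6576, 0.0356, 0.0663]
eef_rot: [0.0, 0.707, 0.707, 0.0]
wrist_force: [-0.3, -0.6, -0.0]
opening: 1.0
grasp_force: 0.0
```

Request:
{"method": "servo_tool", "body": {
  "motion": [
    [[0, 0, -5, 0, -1], [0, 0, -10, 0, -1], [0, 0, -14, 0, -1], [0, 0, -14, 0, -1], [0, 0, -14, 0, -1]]
  ]
}}

```text
time_s: 14.45
eef_pos: [0.6583, 0.0355, 0.2077]
eef_rot: [0.001, 0.707, 0.707, 0.001]
wrist_force: [-1.5, -0.4, -0.5]
opening: 0.999
grasp_force: 0.0
```

```bash
python3 go.py .469,.063,.2,-11.7;  python3 - <<'E'
from meas import *
from bench import ctrl
c=ctrl.camera("side");W=cloud(c);np.savez("side2.npz",**c)
cv2.imwrite("pics/r2.png",cv2.resize(c["pixels"][100:300,180:380,::-1],None,fx=2.5,fy=2.5))
for k,x,y,z in(("thick",.4696,.0624,.089),("thin",.4703,.2025,.07)):
    m=(np.hypot(W[...,0]-x,W[...,1]-y)<.085)&(abs(W[...,2]-z)<.007);print(k,rect(W[m]),m.sum())
m=(abs(W[...,0]-.657)<.03)&(abs(W[...,1]-.037)<.07)&(W[...,2]<.1);print("flap z",np.percentile(W[m][:,2],[2,50,98]))
E
```

```text
t 14.45 cur [6.58300e-01 3.55000e-02 2.07700e-01 9.00366e+01] op 0.999 gf 0.0 F [-1.5 -0.4 -0.5] q [-0.13  0.38  1.4  -0.    1.36 -0.13]
.469,.063,.2,-11.7 [  2.76 -18.93   0.77 101.74]
thick (array([470.,  64.]), [np.float64(42.4), np.float64(102.8)], -14.2) 371
thin (array([471.2, 206.9]), [np.float64(23.8), np.float64(131.8)], -11.6) 326
flap z [0.05434224 0.05781896 0.06162092]
```

View pics/r2.png

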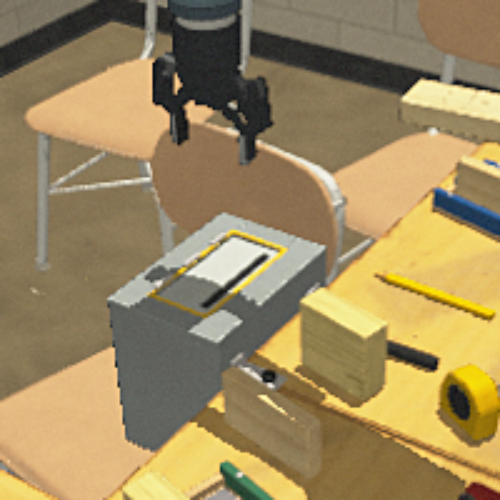

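Both scraps are in and the flap is shut, with its face at z≈0.058. Now the thick clean blank.

Request:
{"method": "servo_tool", "body": {
  "motion": [
    [[0.5, -3.8, 0.2, 8.5, -1], [1, -7.6, 0.4, 17, -1], [1.6, -11.4, 0.6, 25.5, -1], [2.2, -15.2, 0.8, 34, -1], [2.7, -18.9, 0.8, 42.5, -1]]
  ]
}}

```text
time_s: 15.0
eef_pos: [0.4652, 0.063, 0.1953]
eef_rot: [-0.001, 0.916, 0.4, -0.002]
wrist_force: [-0.2, 0.4, 1.0]
opening: 1.002
grasp_force: 0.0
```

Request:
{"method": "servo_tool", "body": {
  "motion": [
    [[0, 0, 0, 8.5, -1], [0, 0, 0, 17, -1], [0, 0, 0, 25.5, -1], [0, 0, 0, 34, -1], [0, 0, 0, 42.5, -1]]
  ]
}}

```text
time_s: 15.5
eef_pos: [0.467, 0.0627, 0.1959]
eef_rot: [-0.0, 0.999, 0.041, -0.002]
wrist_force: [0.4, 0.5, -0.1]
opening: 1.0
grasp_force: 0.0
```

Request:
{"method": "servo_tool", "body": {
  "motion": [
    [[0, 0, 0, 8.5, -1], [0, 0, 0, 17, -1], [0, 0, 0, 17, -1], [0, 0, 0, 17, -1]]
  ]
}}

```text
time_s: 15.9
eef_pos: [0.4676, 0.0626, 0.1967]
eef_rot: [-0.0, 0.995, -0.102, -0.001]
wrist_force: [0.3, -0.1, 0.3]
opening: 0.999
grasp_force: 0.0
```

```bash
python3 go.py .4695,.0625,.2,-12 .4695,.0625,.052,-12
```

```text
t 15.9 cur [  0.4676   0.0626   0.1967 -11.738 ] op 0.999 gf 0.0 F [ 0.3 -0.1  0.3] q [-0.12 -0.02  1.89 -0.    1.27  1.66]
.4695,.0625,.2,-12 [ 0.19 -0.03 -0.33  0.26]
.4695,.0625,.052,-12 [ 0.   0.  14.8  0. ]
```

Request:
{"method": "servo_tool", "body": {
  "motion": [
    [[0.1, 0, 4.5, 0, -1], [0.1, 0, 9, 0, -1], [0.1, 0, 12.5, 0, -1], [0.1, 0, 14.6, 0, -1], [0.1, 0, 14.6, 0, -1]]
  ]
}}

```text
time_s: 16.4
eef_pos: [0.466, 0.0626, 0.0486]
eef_rot: [-0.0, 0.995, -0.103, -0.004]
wrist_force: [-0.3, 0.8, -0.6]
opening: 1.0
grasp_force: 0.0
```

Request:
{"method": "servo_tool", "body": {
  "motion": [
    [[0, 0, 0, 0, 1], [0, 0, 0, 0, 1], [0, 0, 0, 0, 1], [0, 0, 0, 0, 1], [0, 0, 0, 0, 1]]
  ]
}}

```text
time_s: 16.9
eef_pos: [0.4708, 0.0621, 0.0537]
eef_rot: [0.0, 0.995, -0.104, 0.001]
wrist_force: [-1.6, 0.0, 7.6]
opening: 0.439
grasp_force: 60.2
```

Request:
{"method": "servo_tool", "body": {
  "motion": [
    [[0, 0, -4, 0, 1], [0, 0, -8, 0, 1], [0, 0, -12, 0, 1], [0, 0, -13, 0, 1], [0, 0, -13, 0, 1]]
  ]
}}

```text
time_s: 17.4
eef_pos: [0.4707, 0.0622, 0.184]
eef_rot: [0.0, 0.995, -0.104, 0.002]
wrist_force: [-0.6, -0.4, -1.8]
opening: 0.436
grasp_force: 61.4
```

```bash
python3 go.py .4195,.3267,.182,-15
```

```text
t 17.4 cur [  0.4707   0.0622   0.184  -11.9537] op 0.436 gf 61.385722160339355 F [-0.6 -0.4 -1.8] q [-0.12 -0.    1.9   0.    1.24  1.66]
.4195,.3267,.182,-15 [-10.49 -24.81   0.2    3.05]
```

Request:
{"method": "servo_tool", "body": {
  "motion": [
    [[-1.9, -4.5, 0, 1, 1], [-3.8, -9, 0, 2, 1], [-5.7, -13.5, 0, 3, 1], [-7.6, -18, 0, 3, 1], [-9.4, -22.3, 0, 3, 1]]
  ]
}}

```text
time_s: 17.9
eef_pos: [0.4216, 0.3012, 0.1795]
eef_rot: [0.001, 0.991, -0.13, -0.002]
wrist_force: [1.4, -0.2, -2.1]
opening: 0.432
grasp_force: 61.5
```

Request:
{"method": "servo_tool", "body": {
  "motion": [
    [[-1, -2.6, 0, 0, 1], [-1, -2.6, 0, 0, 1], [-1, -2.6, 0, 0, 1], [-1, -2.6, 0, 0, 1]]
  ]
}}

```text
time_s: 18.3
eef_pos: [0.4202, 0.3264, 0.1806]
eef_rot: [0.001, 0.991, -0.131, -0.001]
wrist_force: [1.0, -0.3, -1.3]
opening: 0.436
grasp_force: 61.8
```

```bash
python3 go.py .4195,.3267,.182,-15;  python3 - <<'E'
from meas import *
from bench import ctrl
c=ctrl.camera("side");W=cloud(c)
cv2.imwrite("pics/p1.png",cv2.resize(c["pixels"][120:370,170:370,::-1],None,fx=2.4,fy=2.4))
hsv=cv2.cvtColor(c["pixels"],cv2.COLOR_RGB2HSV)
m=(np.hypot(W[...,0]-.42,W[...,1]-.327)<.09)&(W[...,2]>.11)&(W[...,2]<.23)&(hsv[...,2]>100)
P=W[m];print(m.sum(),np.percentile(P,[1,50,99],axis=0).round(4))
# +y side face: fit plane in plan
a=np.radians(-15);u=np.array([np.cos(a),np.sin(a)]);n=np.array([-u[1],u[0]])
Q=P[:,:2]-[.4195,.3267];s,t=Q@u,Q@n
print("along",np.percentile(s,[1,99]).round(4),"across",np.percentile(t,[1,50,99]).round(4))
f=t>.012;print("face slope deg",np.degrees(np.polyfit(s[f],t[f],1)[0]),"face offset",np.median(t[f]))
E
```

```text
t 18.3 cur [  0.4202   0.3264   0.1806 -15.0062] op 0.436 gf 61.763713359832764 F [ 1.  -0.3 -1.3] q [ 0.44  0.14  1.76 -0.    1.25  2.27]
.4195,.3267,.182,-15 [-0.08 -0.01 -0.14 -0.01]
1345 [[0.3674 0.3092 0.1292]
 [0.3931 0.3433 0.1802]
 [0.4693 0.3581 0.219 ]]
along [-0.0511  0.0466] across [-0.018   0.0168  0.025 ]
face slope deg 1.1818329601897488 face offset 0.019128321573823708
```

View pics/p1.png

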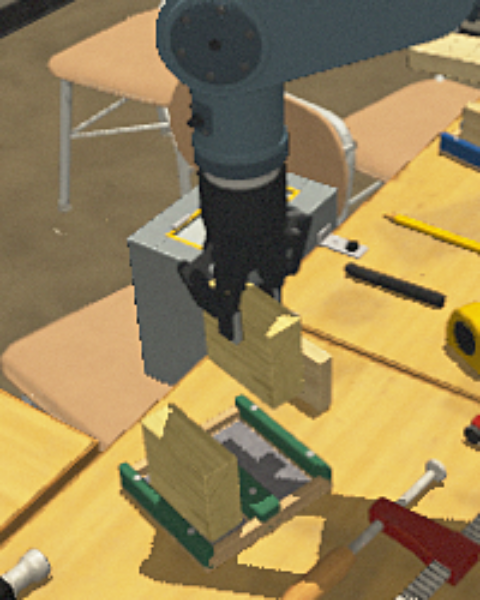

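The blank hangs centred over the empty slot; its side face is 19 mm off the slot's centre line, as it should be. I'll lower it.

Request:
{"method": "servo_tool", "body": {
  "motion": [
    [[0, 0, 3.5, 0, 1], [0, 0, 6.5, 0, 1], [0, 0, 9, 0, 1], [0, 0, 10.8, 0, 1], [0, 0, 11.6, 0, 1]]
  ]
}}

```text
time_s: 18.85
eef_pos: [0.42, 0.3258, 0.0641]
eef_rot: [0.001, 0.991, -0.131, -0.001]
wrist_force: [-0.2, 0.1, -2.1]
opening: 0.434
grasp_force: 61.7
```

Request:
{"method": "servo_tool", "body": {
  "motion": [
    [[0, 0, 0, 0, 1], [0, 0, 0.1, 0, 1], [0, 0, 0.2, 0, 1], [0, 0, 0.2, 0, 1]]
  ]
}}

```text
time_s: 19.25
eef_pos: [0.4214, 0.3277, 0.0648]
eef_rot: [-0.0, 0.991, -0.13, 0.001]
wrist_force: [0.2, -0.8, -2.2]
opening: 0.437
grasp_force: 61.6
```

Request:
{"method": "servo_tool", "body": {
  "motion": [
    [[0, 0, 0.1, 0, 1], [0, 0, 0.2, 0, 1], [0, 0, 0.2, 0, 1]]
  ]
}}

```text
time_s: 19.55
eef_pos: [0.4212, 0.3279, 0.0638]
eef_rot: [-0.0, 0.992, -0.13, 0.0]
wrist_force: [-4.1, -2.6, 10.1]
opening: 0.437
grasp_force: 63.0
```

Request:
{"method": "servo_tool", "body": {
  "motion": [
    [[0, 0, 0.1, 0, 1], [0, 0, 0.1, 0, 1], [0, 0, 0.1, 0, 1]]
  ]
}}

```text
time_s: 19.85
eef_pos: [0.4212, 0.3279, 0.0637]
eef_rot: [-0.0, 0.992, -0.13, 0.0]
wrist_force: [-8.6, -4.3, 18.6]
opening: 0.437
grasp_force: 64.2
```

Request:
{"method": "servo_tool", "body": {
  "motion": [
    [[0, 0, -0.1, 0, 1], [0, 0, -0.1, 0, -0.3], [0, 0, -0.1, 0, -0.3], [0, 0, -0.1, 0, -0.3], [0, 0, -0.1, 0, -0.3]]
  ]
}}

```text
time_s: 20.35
eef_pos: [0.4208, 0.3276, 0.062]
eef_rot: [0.0, 0.991, -0.13, -0.0]
wrist_force: [-0.1, -0.2, -0.6]
opening: 0.646
grasp_force: 0.0
```

Request:
{"method": "servo_tool", "body": {
  "motion": [
    [[0, 0, -2, 0, -0.3], [0, 0, -5, 0, -0.3], [0, 0, -9, 0, -0.3], [0, 0, -13, 0, -0.3], [0, 0, -13, 0, -1]]
  ]
}}

```text
time_s: 20.85
eef_pos: [0.4243, 0.3294, 0.1984]
eef_rot: [-0.003, 0.991, -0.13, 0.005]
wrist_force: [0.2, 0.3, 0.8]
opening: 0.801
grasp_force: 0.0
```

```bash
python3 go.py .4703,.204,.2,-11.8 .4703,.204,.043,-11.8;  python3 - <<'E'
from meas import *
from bench import ctrl
c=ctrl.camera("side");W=cloud(c)
cv2.imwrite("pics/p2.png",cv2.resize(c["pixels"][180:380,170:370,::-1],None,fx=2.4,fy=2.4))
m=(np.hypot(W[...,0]-.42,W[...,1]-.327)<.07)&(abs(W[...,2]-.099)<.008)
print(rect(W[m]),m.sum(),"top z",np.percentile(W[m][:,2],[5,50,95]).round(4))
m=(np.hypot(W[...,0]-.4703,W[...,1]-.2025)<.085)&(abs(W[...,2]-.07)<.007);print("thin",rect(W[m]),m.sum())
E
```

```text
t 20.85 cur [  0.4243   0.3294   0.1984 -14.9588] op 0.801 gf 0.0 F [0.2 0.3 0.8] q [0.44 0.12 1.74 0.   1.27 2.27]
.4703,.204,.2,-11.8 [ 7.68 10.93 -0.16 -3.16]
.4703,.204,.043,-11.8 [ 0.   0.  15.7  0. ]
(array([425.8, 352.5]), [np.float64(86.8), np.float64(102.2)], -13.7) 602 top z [0.0939 0.0993 0.102 ]
thin (array([470.9, 206.3]), [np.float64(22.9), np.float64(132.1)], -12.6) 331
```

View pics/p2.png

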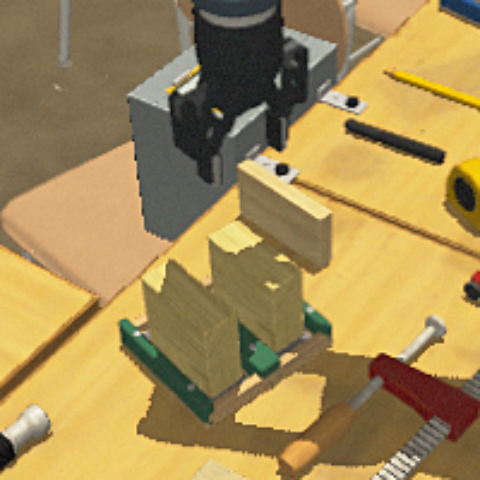

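The thick blank stands fully down beside its mate, with its top at z≈0.099. Now the thin clean one.

Request:
{"method": "servo_tool", "body": {
  "motion": [
    [[2.8, 4, 0, -1, -1], [5.6, 8, 0, -2, -1], [7.8, 11.1, 0, -3, -1], [7.8, 11.1, 0, -3, -1], [7.8, 11.1, 0, -3, -1]]
  ]
}}

```text
time_s: 21.4
eef_pos: [0.4671, 0.1996, 0.1909]
eef_rot: [0.0, 0.994, -0.106, -0.001]
wrist_force: [0.4, 0.1, -0.3]
opening: 0.993
grasp_force: 0.0
```

```bash
python3 go.py .4707,.2035,.2,-12 .4707,.2035,.043,-12
```

```text
t 21.4 cur [  0.4671   0.1996   0.1909 -12.116 ] op 0.993 gf 0.0 F [ 0.4  0.1 -0.3] q [0.17 0.07 1.81 0.   1.26 1.95]
.4707,.2035,.2,-12 [ 0.27 -0.46 -0.91 -0.12]
.4707,.2035,.043,-12 [ 0.   0.  15.7  0. ]
```

Request:
{"method": "servo_tool", "body": {
  "motion": [
    [[0.2, -0.4, 4.5, 0, -1], [0.2, -0.4, 9, 0, -1], [0.2, -0.4, 12.5, 0, -1], [0.2, -0.4, 14.7, 0, -1], [0.2, -0.4, 14.7, 0, -1]]
  ]
}}

```text
time_s: 21.9
eef_pos: [0.4661, 0.2044, 0.0411]
eef_rot: [0.001, 0.995, -0.103, -0.004]
wrist_force: [-0.9, 0.0, 0.3]
opening: 0.998
grasp_force: 0.0
```

Request:
{"method": "servo_tool", "body": {
  "motion": [
    [[0, 0, 0, 0, 1], [0, 0, 0, 0, 1], [0, 0, 0, 0, 1], [0, 0, 0, 0, 1], [0, 0, 0, 0, 1]]
  ]
}}

```text
time_s: 22.4
eef_pos: [0.4713, 0.204, 0.0464]
eef_rot: [-0.0, 0.995, -0.104, 0.001]
wrist_force: [-0.7, 0.4, 1.5]
opening: 0.213
grasp_force: 58.9
```

Request:
{"method": "servo_tool", "body": {
  "motion": [
    [[0, 0, 0, 0, 1], [0, 0, -4, 0, 1], [0, 0, -8, 0, 1], [0, 0, -12, 0, 1], [0, 0, -13, 0, 1]]
  ]
}}

```text
time_s: 22.9
eef_pos: [0.473, 0.2042, 0.1801]
eef_rot: [-0.001, 0.995, -0.104, 0.004]
wrist_force: [0.9, -0.5, -1.4]
opening: 0.208
grasp_force: 59.1
```

```bash
python3 go.py .4475,-.392,.173,-11.8
```

```text
t 22.9 cur [  0.473    0.2042   0.1801 -11.9702] op 0.208 gf 59.10339295864105 F [ 0.9 -0.5 -1.4] q [0.18 0.09 1.81 0.   1.23 1.96]
.4475,-.392,.173,-11.8 [ 9.87 58.86  0.71 -0.17]
```

Request:
{"method": "servo_tool", "body": {
  "motion": [
    [[0.7, 4.4, 0, 0, 1], [1.5, 8.8, 0, 0, 1], [2.2, 13.2, 0, 0, 1], [3, 17.6, 0, 0, 1], [3.7, 22, 0, 0, 1]]
  ]
}}

```text
time_s: 23.4
eef_pos: [0.46, -0.0206, 0.1744]
eef_rot: [-0.0, 0.995, -0.104, -0.0]
wrist_force: [0.3, -1.1, -1.1]
opening: 0.211
grasp_force: 59.2
```

Request:
{"method": "servo_tool", "body": {
  "motion": [
    [[0.7, 4.4, 0, 0, 1], [1.5, 8.8, 0, 0, 1], [2.2, 13.2, 0, 0, 1], [3, 17.6, 0, 0, 1], [3.7, 22, 0, 0, 1]]
  ]
}}

```text
time_s: 23.9
eef_pos: [0.4506, -0.2436, 0.1742]
eef_rot: [-0.0, 0.995, -0.104, -0.0]
wrist_force: [-0.1, 0.9, -0.8]
opening: 0.213
grasp_force: 59.2
```

Request:
{"method": "servo_tool", "body": {
  "motion": [
    [[0.6, 4, 0, 0, 1], [1.2, 8, 0, 0, 1], [1.8, 12, 0, 0, 1], [2.4, 14.7, 0, 0, 1], [2.4, 14.7, 0, 0, 1]]
  ]
}}

```text
time_s: 24.4
eef_pos: [0.4434, -0.3942, 0.174]
eef_rot: [0.0, 0.994, -0.106, -0.0]
wrist_force: [0.3, 0.1, -1.5]
opening: 0.204
grasp_force: 59.3
```

```bash
python3 go.py .4475,-.392,.173,-11.8
```

```text
t 24.4 cur [  0.4434  -0.3942   0.174  -12.1826] op 0.204 gf 59.34806048870087 F [ 0.3  0.1 -1.5] q [-0.93  0.27  1.61 -0.    1.26  0.86]
.4475,-.392,.173,-11.8 [ 0.36 -0.3   0.1  -0.38]
```

Request:
{"method": "servo_tool", "body": {
  "motion": [
    [[0.4, -0.2, 0, -0.4, 1], [0.4, -0.2, 0, -0.4, 1], [0.4, -0.2, 0, -0.4, 1]]
  ]
}}

```text
time_s: 24.7
eef_pos: [0.4491, -0.3882, 0.1749]
eef_rot: [-0.0, 0.995, -0.1, -0.0]
wrist_force: [0.3, 1.1, -0.1]
opening: 0.208
grasp_force: 59.3
```

```bash
python3 go.py .4475,-.392,.173,-11.8;  python3 - <<'E'
from meas import *
from bench import ctrl
a=[]
for n,(r,q) in dict(side=(60,320),top=(150,370)).items():
    c=ctrl.camera(n);W=cloud(c);np.savez(n+"3.npz",**c)
    a.append(cv2.resize(c["pixels"][r:r+140,q:q+140,::-1],None,fx=2.8,fy=2.8))
    hsv=cv2.cvtColor(c["pixels"],cv2.COLOR_RGB2HSV)
    m=(np.hypot(W[...,0]-.4475,W[...,1]+.392)<.09)&(W[...,2]>.11)&(W[...,2]<.215)&(hsv[...,2]>90)&(hsv[...,1]>40)
    P=W[m]
    if len(P)<15: continue
    t=np.radians(-11.8);u=np.array([np.cos(t),np.sin(t)]);nn=np.array([-u[1],u[0]])
    Q=P[:,:2]-[.4475,-.392]
    print(n,m.sum(),"z",np.percentile(P[:,2],[1,99]).round(4),"along",np.percentile(Q@u,[1,99]).round(4),"across",np.percentile(Q@nn,[1,50,99]).round(4))
cv2.imwrite("pics/p3.png",np.hstack(a))
E
```

```text
t 24.7 cur [  0.4491  -0.3882   0.1749 -11.4717] op 0.208 gf 59.347686767578125 F [ 0.3  1.1 -0.1] q [-0.91  0.27  1.61  0.    1.26  0.86]
.4475,-.392,.173,-11.8 [-0.08  0.41  0.19  0.33]
side 169 z [0.1311 0.2008] along [0.0314 0.066 ] across [0.0003 0.016  0.023 ]
top 83 z [0.1893 0.2029] along [0.0095 0.0643] across [-0.005   0.0059  0.015 ]
```

View pics/p3.png

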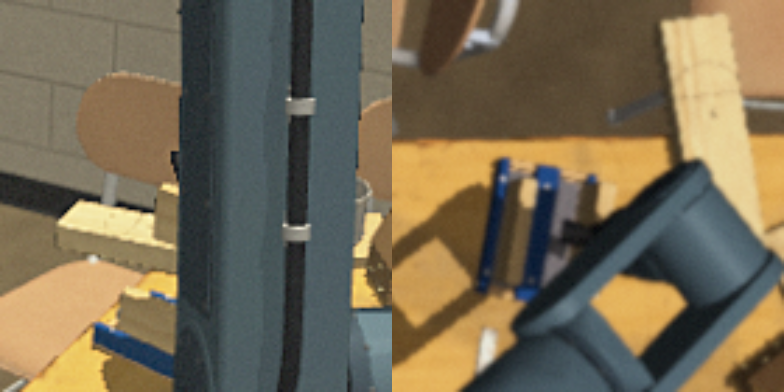

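The side view is blocked by the arm column. The top view shows the blank's far end at about (600,190), 5 mm too far toward the fixed blank. I'll correct that and descend.

Request:
{"method": "servo_tool", "body": {
  "motion": [
    [[-0.1, 0.4, 0, 0.2, 1], [-0.1, 0.4, 0, 0.2, 1], [-0.1, 0.4, 0, 0.2, 1], [-0.1, 0.4, 0, 0.2, 1]]
  ]
}}

```text
time_s: 25.2
eef_pos: [0.447, -0.3934, 0.1752]
eef_rot: [-0.0, 0.995, -0.103, 0.0]
wrist_force: [-1.1, -0.5, -1.0]
opening: 0.208
grasp_force: 59.3
```

```bash
python3 go.py .4475,-.392,.173,-11.8;  python3 - <<'E'
from meas import *
from bench import ctrl
c=ctrl.camera("top");W=cloud(c)
hsv=cv2.cvtColor(c["pixels"],cv2.COLOR_RGB2HSV)
m=(np.hypot(W[...,0]-.4475,W[...,1]+.392)<.09)&(W[...,2]>.18)&(W[...,2]<.215)&(hsv[...,2]>90)&(hsv[...,1]>40)
P=W[m];t=np.radians(-11.8);u=np.array([np.cos(t),np.sin(t)]);nn=np.array([-u[1],u[0]]);Q=P[:,:2]-[.4475,-.392]
print(m.sum(),"along",np.percentile(Q@u,[1,99]).round(4),"across",np.percentile(Q@nn,[1,50,99]).round(4))
E
```

```text
t 25.2 cur [  0.447   -0.3934   0.1752 -11.7767] op 0.208 gf 59.34764564037323 F [-1.1 -0.5 -1. ] q [-0.92  0.28  1.6   0.    1.26  0.86]
.4475,-.392,.173,-11.8 [ 0.02 -0.15  0.22  0.02]
85 along [-0.0606  0.0628] across [-0.0114  0.0001  0.0091]
```

Centred now, ±10 mm across and ±62 mm along. I'll lower it.

Request:
{"method": "servo_tool", "body": {
  "motion": [
    [[0, 0, 3.5, 0, 1], [0, 0, 6.5, 0, 1], [0, 0, 9, 0, 1], [0, 0, 10.8, 0, 1], [0, 0, 11.5, 0, 1]]
  ]
}}

```text
time_s: 25.75
eef_pos: [0.4461, -0.3921, 0.0578]
eef_rot: [-0.001, 0.995, -0.103, -0.001]
wrist_force: [0.5, 0.2, -1.5]
opening: 0.21
grasp_force: 59.3
```

Request:
{"method": "servo_tool", "body": {
  "motion": [
    [[0, 0, 0, 0, 1], [0, 0, 0.1, 0, 1], [0, 0, 0.2, 0, 1], [0, 0, 0.2, 0, 1]]
  ]
}}

```text
time_s: 26.15
eef_pos: [0.4475, -0.3939, 0.0592]
eef_rot: [0.001, 0.995, -0.102, 0.001]
wrist_force: [0.0, 1.0, -0.8]
opening: 0.205
grasp_force: 59.3
```

Request:
{"method": "servo_tool", "body": {
  "motion": [
    [[0, 0, 0.1, 0, 1], [0, 0, 0.2, 0, 1], [0, 0, 0.2, 0, 1]]
  ]
}}

```text
time_s: 26.45
eef_pos: [0.4472, -0.3935, 0.0564]
eef_rot: [0.0, 0.995, -0.103, 0.0]
wrist_force: [0.1, 0.1, -0.6]
opening: 0.209
grasp_force: 59.4
```

Request:
{"method": "servo_tool", "body": {
  "motion": [
    [[0, 0, 0.1, 0, 1], [0, 0, 0.2, 0, 1], [0, 0, 0.2, 0, 1]]
  ]
}}

```text
time_s: 26.75
eef_pos: [0.4472, -0.3937, 0.0563]
eef_rot: [0.0, 0.995, -0.102, -0.0]
wrist_force: [-5.9, 4.8, 15.9]
opening: 0.207
grasp_force: 61.5
```

Request:
{"method": "servo_tool", "body": {
  "motion": [
    [[0, 0, -0.1, 0, 1], [0, 0, -0.1, 0, 0.1], [0, 0, -0.1, 0, 0.1], [0, 0, -0.1, 0, 0.1], [0, 0, -0.1, 0, 0.1]]
  ]
}}

```text
time_s: 27.25
eef_pos: [0.447, -0.3933, 0.0549]
eef_rot: [-0.0, 0.995, -0.102, -0.0]
wrist_force: [0.4, -1.3, -1.1]
opening: 0.448
grasp_force: 0.0
```

Request:
{"method": "servo_tool", "body": {
  "motion": [
    [[0, 0, -2, 0, 0.1], [0, 0, -5, 0, 0.1], [0, 0, -9, 0, 0.1], [0, 0, -13, 0, 0.1], [0, 0, -16, 0, 0.1]]
  ]
}}

```text
time_s: 27.75
eef_pos: [0.4474, -0.3939, 0.2179]
eef_rot: [0.001, 0.995, -0.102, 0.001]
wrist_force: [0.5, 0.5, -0.6]
opening: 0.454
grasp_force: 0.0
```

Request:
{"method": "servo_tool", "body": {
  "motion": [
    [[-4, 3, 0, 0, 0], [-8, 6, 0, 0, 0], [-11, 9, 0, 0, 0], [-14, 12, 0, 0, 0], [-14, 12, 0, 0, 0]]
  ]
}}

```text
time_s: 28.25
eef_pos: [0.2815, -0.485, 0.2152]
eef_rot: [0.001, 0.994, -0.105, -0.001]
wrist_force: [0.0, -0.4, -0.3]
opening: 0.501
grasp_force: 0.0
```

```bash
python3 go.py;  python3 - <<'E'
from meas import *
from bench import ctrl
c=ctrl.camera("top");W=cloud(c)
cv2.imwrite("pics/end.png",cv2.resize(c["pixels"][140:290,180:460,::-1],None,fx=2.8,fy=2.8))
for k,x,y,z in(("thick",.4195,.3267,.099),("thin",.4475,-.392,.08)):
    m=(np.hypot(W[...,0]-x,W[...,1]-y)<.068)&(abs(W[...,2]-z)<.012)
    n,l,s,_=cv2.connectedComponentsWithStats(m.astype(np.uint8),connectivity=4)
    for i in range(1,n):
        if s[i,4]>40: print(k,rect(W[l==i]),np.median(W[l==i][:,2]).round(4))
E
```

```text
t 28.25 cur [  0.2815  -0.485    0.2152 -12.0715] op 0.501 gf 0.0 F [ 0.  -0.4 -0.3] q [-1.26  0.16  1.66 -0.    1.32  0.53]
thick (array([420.7, 327. ]), [np.float64(39.9), np.float64(97.9)], -15.3) 0.097
thin (array([ 445.5, -391.5]), [np.float64(20.9), np.float64(130.3)], -11.6) 0.0792
thin (array([ 457.3, -331.3]), [np.float64(13.1), np.float64(75.5)], -9.8) 0.0791
```

View pics/end.png

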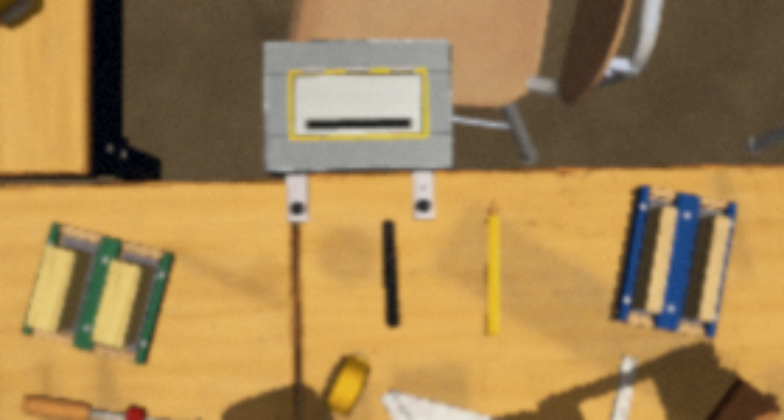

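Both clean blanks are seated level with their mates, at (118,302) and (715,255), and the flap is shut at (358,105). The arm is clear, so I'll hand in.

```bash
python3 -c "
from bench import ctrl
print(ctrl.hand_in())"
```

```text
the job is handed in; nothing more can be done
None
```

I handed the job in at 28 s with both taped blanks in the scrap box and its flap shut, and both clean blanks fully down in their matching racks; the first grip on the thin taped blank slipped and was redone, and no verdict came back.

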